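# Feel for the shelf lamp's switch under the lip and switch it on

## Task

Switch on the lamp under the instrument shelf so that the amplifier board on the bench can be inspected: its rocker switch hangs upside down somewhere along the shelf behind the front lip, so reach in under the lip, feel for it from below and push the front half of the rocker up until it has gone fully over. Do not bang the shelf, leave the speaker, the multimeter and the amplifier board where they are, and take the hand away afterwards.

Things in the scene. Friction and masses are not known exactly. Their poses are not given: they have to be found in the camera images.
- shelf: Metal instrument shelf fixed to the bench at the robot's left, 460 mm long (y), 190 mm deep (x). Origin: on the bench, below the middle of its lip's front edge; x points level from the lip to the shelf's back (roughly to the robot's left), y along the lip, towards the robot, z up. All x, y, z in these notes are in this frame, in mm. Board underside z 280, top z 298. End panels at y +-224, x 75 to 185.
- lip (a point): Middle of the lower front edge of the shelf's lip, at (0, 0, 274). The lip is a dark folded strip along the whole front, x 0 to 10, z 274 to 302, and overhangs the switch, so a finger must come in from the open side (x below 0) leaning 40 to 50 degrees from vertical, tip forward (+x) and down, and lift the rocker with its upper side. Below, the way in is free down to the things on the bench.
- underside (a point): Point (52, 0, 280) under the board. Two fixed boxes hang there, x 14 to 90, 60 mm wide along y: a white switch box at one side of this point and a plain grey junction box at the other. Which is at +y, and just where, is not measured: feel for it. The middle of each lies 62 to 122 mm from this point along y, with nothing between them. The junction box is solid down to z 214, 56 mm wide there.
- rocker (a joint): Angle of the rocker under the switch box: 0 rad off (as at the start), 0.28 fully on. Rocker x 16 to 88, 44 mm wide, centred on its box, which ends at z 226. Its axle lies along y. Off, the front edge (x 16) hangs down to z 211 and the rear is up at z 221; on, the reverse. 2.5 N straight up on the front edge turns it, up to 10 N with a leaning finger; it stays where left and has a hard stop at each end.
- lamp (a point): Middle of the LED lamp bar's underside, under the rear of the board: x 115 to 171, y +-189, diffuser at z 261, end caps down to z 258. Fixed; nothing to do on it. On top of the shelf a tray of green terminal blocks is fixed, x 45 to 155, y 80 to 210, up to z 341.
- speaker: Loose black loudspeaker driver, 112 mm across and 59 mm tall, standing cone up on top of the shelf. Origin: centre of its underside. Leave it alone.
- multimeter: Loose orange multimeter, 190 x 92 mm and 56 mm tall with its dial, lying face up on the bench in front of the shelf. Origin: centre of its underside; x along its length. Leave it alone.
- amp_board: Loose amplifier board on a piece of cardboard, 115 x 170 mm (x, y) and 43 mm tall with its heat sink, lying on the bench in front of the shelf. Origin: centre of its underside. Leave it alone.

How it is judged:
By the outcome, as a careful person would: the job done as asked, in the order asked, and still so for the second after the job is handed in, with the robot touching nothing.
It also fails if it takes over 56 s, if anything falls off the work surface, if the arm or the gripper's body presses on something with over 40 N, if the wrist force passes 120 N, or if a joint passes its speed limit or range.

## Robot

A 6-joint arm with a two-finger parallel gripper is mounted at the origin on the work surface. World frame = base frame: x ahead of the robot, y to its left, z up, the work surface at z = 0. Lengths are in mm, angles in rad, forces in N, time in s.
With the tool pointing down it reaches from about 350 to 875 mm from the base axis. Payload 4.2 kg.
Tool frame: the origin (TCP) lies at the very end of the fingers, on their centre line; the grasp point (between the pads) lies 19 mm behind it (pinch_z is the distance from the TCP to the grasp point, in mm); z points along the fingers, y is the line along which they close (so a half turn about z gives the same grasp; the last joint's range is limited). The gripper opens to 85 mm and grips with 20 to 120 N. Pads are 22 mm wide; open, the fingers measure 114 mm over their backs; the gripper's body (76 mm by 85 mm) begins 54 mm behind the grasp point. The pads swing forward as they close: fully open they stand 13 mm farther back than shut.
Start: joints at [-1.033, 0.385, 0.008, 0, -1.194, -0.259], TCP at [172.018, -600.84, 231.312] pointing down, gripper open.
Joint ranges: [-3.14, 3.14], [-1.21, 2.06], [-1.07, 1.41], [-3.16, 2.05], [-2.99, -0.16], [-3.1, 3.1]. Speed limits (rad/s): [2.79, 2.79, 3.14, 3.14, 3.14, 3.14].

## Interface

Orientations are given as a unit quaternion [x, y, z, w].
In Python, from bench import * gives the robot as it stands.
- The arm moves only by the tool arm_command, never from a script. Its argument "steps" is one flat list of numbers, 4 for each row, row after row: the shift along the tool's x, y, z in m, then the turn about the tool's z in rad. In form: [tx, ty, tz, roll, tx, ty, tz, roll, ...]. A call has 1 to 20 rows; each row shifts and turns the commanded pose from where the row before left it, along the tool's axes as they then stand; what a row does not reach is not made up. A row lasts 1/8 s, in which the tool goes at most 62.5 mm and 10.7 degrees, less where a joint would pass 70% of its speed; a pose out of reach is approached as far as the arm can. A call with a gripper value outside its range is refused whole. "grip" is the finger opening in m, from 0 to 0.0854, set as the call begins (left out, the last holds). The fingers move at their own pace and stop on an object; the grip force is fixed at half the most. Time passes only in rows, so rows that do not move let the fingers close. It gives the time, the measured TCP pose, the force, the opening and the grip force at its end, in the units of the state.
- read_state(): the state, without advancing time (a new reading comes with each control period).
- get_image(name): name is "scene" or "top" or "wrist"; returns the picture (420x560x3 uint8, red, green, blue); there is no depth.
- get_calibration(name): a dict with "camera_matrix" (3x3 intrinsics, pixels), "k1" (the pictures are not rectified: a ray, as slopes to the right and down, at radius r is drawn at 1 + k1 r^2 times it, then the intrinsics apply), "cam_to_world" (4x4, takes a point from camera to world coordinates). Camera axes: x right, y down, z forward; pixel columns grow to the right and rows downward; lengths in mm; the calibration is good to about 2 mm. A picture is of the moment at which its call begins: read the wrist's pose just before it. get_calibration takes no time and is no camera call; for the wrist camera it gives the pose at the moment of the call.
- job_done(): hands the job in; it is judged then, once.
The state is a dict: "clock": time; "joints": joint angles; "joint_vel": joint speeds; "joint_efforts": joint torques, N m; "position": TCP position; "ee_rot": TCP orientation; "contact_force": force on the tool from outside, world axes, zero at the start; "wrist_torque": the same for the moment, N m; "gripper_width": finger opening in mm; "grasp_force": force on a finger pad.
Only numpy, scipy, OpenCV 4.12 (cv2) and the standard library are available. Lean on these libraries where they do the work, as an engineer would, in place of code of your own. Each camera call takes 0.05 s, during which the arm holds its last target. There are 200 camera calls.

## Working session

There is one attempt and no reset: what is moved stays moved. The work goes in short steps, Python scripts to look and compute and a tool call to move; the robot and the scene stay as the last step left them, time stands still between calls to the robot, and variables do not carry over. Pictures are saved under pics/ and viewed, at most 10 in all, crops included, and the job is handed in when it is done.

Besides the shell and the picture viewer there is one more tool, called after "Call:" by a JSON object that holds its "api" and its "payload", one argument or row to a line. arm_command: Moves the arm, as the interface text tells. Its arguments: {"type":"object","properties":{"steps":{"type":"array","items":{"type":"number"}},"grip":{"type":"number"}},"required":["steps"]}

```bash
ls; mkdir -p pics; python3 - <<'E'
from bench import *
import cv2
s=read_state();print({k:s[k] for k in('clock','position','ee_rot','contact_force','gripper_width')})
for n in('scene','top'):
    cv2.imwrite(f'pics/{n}0.png',cv2.cvtColor(get_image(n),cv2.COLOR_RGB2BGR)); c=get_calibration(n);print(n,c)
E
```

```text
pics
{'clock': 0.0, 'position': array([ 171.86542265, -600.26966127,  230.18681007]), 'ee_rot': array([-1.38868252e-01,  9.90310222e-01,  1.11197278e-03, -1.92773143e-04]), 'contact_force': array([-0.47413251,  0.10045971, -0.55601092]), 'gripper_width': 85.12782551171883}
scene {'camera_matrix': array([[387.19648249,   0.        , 284.74785051],
       [  0.        , 387.19648249, 210.07094837],
       [  0.        ,   0.        ,   1.        ]]), 'k1': -0.040530845992478394, 'cam_to_world': array([[ 5.70267739e-01,  4.70172422e-01, -6.73596763e-01,
         1.06218910e+03],
       [ 8.21203339e-01, -3.46750657e-01,  4.53198696e-01,
        -3.10258249e+02],
       [-2.04885917e-02, -8.11604506e-01, -5.83847876e-01,
         6.61566294e+02],
       [ 0.00000000e+00,  0.00000000e+00,  0.00000000e+00,
         1.00000000e+00]])}
top {'camera_matrix': array([[461.43849496,   0.        , 271.81837579],
       [  0.        , 461.43849496, 209.50876045],
       [  0.        ,   0.        ,   1.        ]]), 'k1': 0.04531646222388528, 'cam_to_world': array([[ 9.74865077e-02, -9.73738910e-01,  2.05739925e-01,
         3.64436366e+02],
       [-9.95235695e-01, -9.56950249e-02,  1.86647441e-02,
         6.03895741e+01],
       [ 1.51369963e-03, -2.06579278e-01, -9.78428695e-01,
         9.52880501e+02],
       [ 0.00000000e+00,  0.00000000e+00,  0.00000000e+00,
         1.00000000e+00]])}
```

View pics/scene0.png

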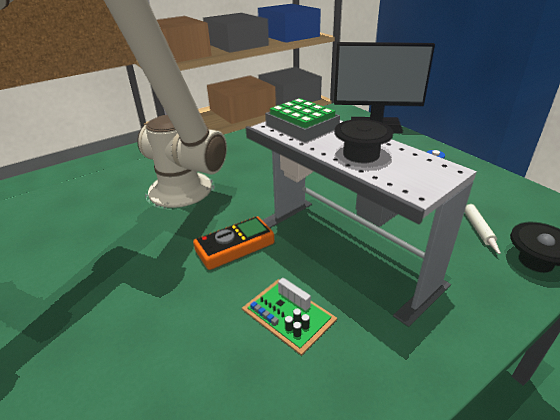

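View pics/top0.png

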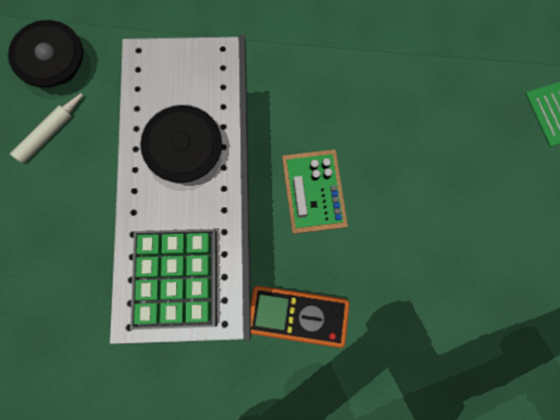

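The scene view shows a pale box under the near part of the shelf at about (293,168), so the switch box is at +y. A grey box sits at about (375,208), at the far end. Next I'll enlarge crops of these and of the lip ends.

```bash
python3 - <<'E'
import cv2,numpy as np
a=cv2.imread('pics/scene0.png');t=cv2.imread('pics/top0.png')
A=cv2.resize(a[115:240,240:480],None,fx=3.3,fy=3.3,interpolation=cv2.INTER_CUBIC)
A=cv2.convertScaleAbs(A,alpha=1.3,beta=15)[:,:792]
cv2.imwrite('pics/c1.png',A);print(A.shape)
B=np.hstack([cv2.resize(t[25:65,215:265],None,fx=8,fy=8,interpolation=cv2.INTER_CUBIC),cv2.resize(t[315:355,215:265],None,fx=8,fy=8,interpolation=cv2.INTER_CUBIC)])
cv2.imwrite('pics/c2.png',cv2.convertScaleAbs(B,alpha=1.5,beta=20))
E
```

```text
(412, 792, 3)
```

View pics/c1.png

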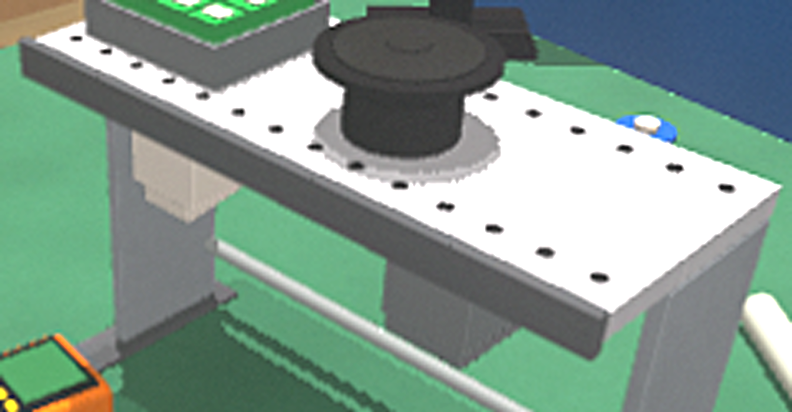

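View pics/c2.png

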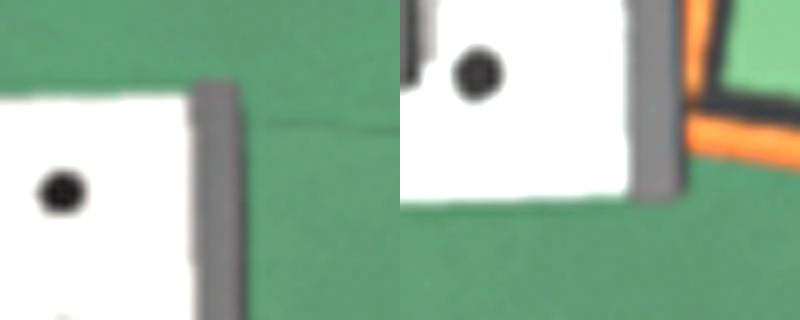

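In c2 the lip's front top edge ends at top-image pixels (245,35.2) at the far end and (250.6,340) at the near end. In c1 the pale switch box spans crop x 133–240, with its lowest corner at (190,221). The junction box's lowest corner is at (462,368).

```bash
cat > h.py <<'E'
import numpy as np, cv2
from bench import *
from scipy.spatial.transform import Rotation as R
def ray(n,u,v):
    c=get_calibration(n);K=c['camera_matrix'];T=c['cam_to_world']
    p=cv2.undistortPoints(np.array([[[u,v]]],float),K,np.array([c['k1'],0,0,0.]))[0,0]
    return T[:3,3],T[:3,:3]@np.array([p[0],p[1],1])
def at_z(n,u,v,z):
    o,d=ray(n,u,v);return o+d*(z-o[2])/d[2]
def proj(n,P):
    c=get_calibration(n);T=np.linalg.inv(c['cam_to_world']);P=np.atleast_2d(P)@T[:3,:3].T+T[:3,3]
    return cv2.projectPoints(P,np.zeros(3),np.zeros(3),c['camera_matrix'],np.array([c['k1'],0,0,0.]))[0][:,0]
E
python3 - <<'E'
from h import *
np.set_printoptions(precision=1,suppress=True)
f=at_z('top',245,35.2,302);n=at_z('top',250.6,340,302);print(f,n,np.linalg.norm(n-f))
ey=(n-f)/np.linalg.norm(n-f);ex=np.cross(ey,[0,0,1]);O=(n+f)/2;O[2]=0
print('O',O,'ex',ex,'ey',ey,'yaw',np.degrees(np.arctan2(ex[1],ex[0])))
W=lambda p:O+ex*p[0]+ey*p[1]+np.array([0,0,p[2]])
# scene check: lip bottom far corner, top far corner
pc=lambda P:(proj('scene',[W(p) for p in P])-[240,115])*3.3
print('lip far low/top, near low/top',pc([(0,-230,274),(0,-230,302),(0,230,274),(0,230,302)]))
for y in(70,80,90,100,110,120):print(y,pc([(14,y-30,226),(14,y+30,226),(16,y-22,211),(16,y+22,211)]).ravel())
for y in(-70,-90,-110):print(y,pc([(14,y-28,214),(14,y+28,214),(90,y-28,214)]).ravel())
for u,v in((0,0),(190,221)):pass
# meter/board corners
for q in((252,287),(348,297),(344,347),(252,337)):print('meter',at_z('top',*q,40))
for q in((283,156),(335,151),(347,226),(293,232)):print('board',at_z('top',*q,4))
E
```

```text
[773.  141.3 302. ] [318.6  83.8 302. ] 458.0689278219689
O [545.8 112.6   0. ] ex [-0.1  1.   0. ] ey [-1.  -0.1  0. ] yaw 97.21440452983309
lip far low/top, near low/top [[584.  359.3]
 [594.4 313.1]
 [ 16.6  71.5]
 [ 13.4  34.7]]
70 [217.8 223.3 155.3 189.6 211.1 237.  165.8 212. ]
80 [207.  217.5 145.4 184.2 200.6 231.2 155.9 206.5]
90 [196.3 211.7 135.7 178.9 190.2 225.4 146.1 201.1]
100 [185.9 206.  126.1 173.8 179.9 219.8 136.5 195.8]
110 [175.5 200.5 116.6 168.6 169.8 214.2 127.  190.5]
120 [165.4 195.  107.2 163.6 159.8 208.7 117.6 185.4]
-70 [382.7 330.2 311.5 290.8 461.6 279.8]
-90 [409.7 345.1 336.2 304.5 488.4 293.2]
-110 [437.6 360.5 361.7 318.6 515.9 306.9]
meter [398.9 101.2  40. ]
meter [398.3 -86.1  40. ]
meter [304.9 -84.2  40. ]
meter [305.8  91.2  40. ]
board [683.5  66.    4. ]
board [705.6 -44.5   4. ]
board [544.3 -80.9   4. ]
board [520.7  30.    4. ]
```

The pictures put the switch box at y ≈ +97 mm in the shelf frame, which is where the rocker should be. Moves can only roll about the tool's z, so I have to find out how the arm behaves at its reach limit, to get a lean from that. First I'll go to the near-radius limit on the free side.

Call:
{"api": "arm_command", "payload": {
  "steps": [0.01,0.043,0,0,0.01,0.043,0,0,0.01,0.043,0,0,0.01,0.043,0,0,0.01,0.043,0,0,0.01,0.043,0,0],
  "grip": 0.0
}}

```text
clock: 0.85
position: [42.5, -367.8, 230.9]
ee_rot: [-0.139, 0.99, 0.0, -0.0]
contact_force: [0.6, -0.5, -0.5]
gripper_width: 0.4
grasp_force: 0.0
```

```bash
cat >> h.py <<'E'
def st():
    s=read_state();M=R.from_quat(s['ee_rot']).as_matrix();np.set_printoptions(precision=3,suppress=True)
    print('t',round(s['clock'],2),'pos',s['position'].round(1),'j',s['joints'],'F',s['contact_force'].round(1),'w',round(s['gripper_width'],1))
    print('tx',M[:,0],'ty',M[:,1],'tz',M[:,2]);return s,M
E
python3 -c "
from h import *
st()"
```

```text
t 0.85 pos [  42.5 -367.8  230.9] j [-1.01  -0.07  -0.552 -0.    -1.09  -0.282] F [ 0.6 -0.5 -0.5] w 0.4
tx [-0.961 -0.275  0.   ] ty [-0.275  0.961  0.001] tz [-0.     0.001 -1.   ]
```

Call:
{"api": "arm_command", "payload": {
  "steps": [0.0,0.03,0,0,0.0,0.03,0,0,0.0,0.03,0,0,0.0,0.03,0,0]
}}

```text
clock: 1.35
position: [9.7, -252.8, 231.0]
ee_rot: [-0.139, 0.99, 0.0, -0.0]
contact_force: [0.6, 0.0, -0.0]
gripper_width: 0.1
grasp_force: 0.0
```

```bash
python3 -c "
from h import *
st()"
```

```text
t 1.35 pos [   9.7 -252.8  231. ] j [-0.849 -0.348 -0.745 -0.    -1.175 -0.443] F [ 0.6  0.  -0. ] w 0.1
tx [-0.962 -0.274  0.   ] ty [-0.274  0.962  0.001] tz [-0.     0.001 -1.   ]
```

```bash
python3 - <<'E'
from h import *
from scipy.optimize import least_squares
J=np.array([[-1.033,.385,.008],[-1.01,-.07,-.552],[-.849,-.348,-.745]]);P=np.array([[172,-600.8,231.3],[42.5,-367.8,230.9],[9.7,-252.8,231]])
u=np.c_[np.cos(J[:,0]),np.sin(J[:,0])];r=(P[:,:2]*u).sum(1);lat=P[:,1]*u[:,0]-P[:,0]*u[:,1];print(r,lat)
# r=a+L2 s2+A cos(f)+B sin f ; z=h+L2 c2 - A sin f + B cos f, f=j2-j3
A=[];b=[]
for (j1,j2,j3),p,rr in zip(J,P,r):
    f=j2-j3;A+=[[1,0,np.sin(j2),np.cos(f),np.sin(f)],[0,1,np.cos(j2),-np.sin(f),np.cos(f)]];b+=[rr,p[2]]
x,res,rk,sv=np.linalg.lstsq(np.array(A),np.array(b),rcond=None);print('a,h-d,L2,A,B',x.round(1),res,rk,sv.round(3))
m=at_z('scene',385,125,0);print('monitor base',m)
print('boxes', at_z('scene',180,205,0), at_z('scene',250,115,250))
E
```

```text
[604.09690026 334.06883311 196.16586848] [-160.0361681  -159.62801993 -159.75256506]
a,h-d,L2,A,B [  -1.5 -137.4  564.8  422.8    0.9] [0.00119317] 5 [2.968 2.449 0.436 0.056 0.051]
monitor base [ 4.72292680e+01  8.89193120e+02 -1.13686838e-13]
boxes [ 89.57310504 -36.45129161   0.        ] [156.83733643 190.15999571 250.        ]
```

The arm fits L2 ≈ 565, L3 ≈ 423 and a lateral offset of 160. A push past the reach, high up with the arm plane at azimuth ~97°, should make the tool lean tip outward in the wanted direction. I'll raise and roll first, then swing over the shelf at z > 600.

Call:
{"api": "arm_command", "payload": {
  "steps": [0,0,-0.046,-0.1774,0,0,-0.046,-0.1774,0,0,-0.046,-0.1774,0,0,-0.046,-0.1774,0,0,-0.046,-0.1774,0,0,-0.046,-0.1774,0,0,-0.046,-0.1774,0,0,-0.046,-0.1774]
}}

```text
clock: 2.35
position: [10.0, -253.5, 600.6]
ee_rot: [0.753, -0.658, 0.0, -0.0]
contact_force: [0.7, -0.3, 0.7]
gripper_width: -0.2
grasp_force: 0.0
```

Call:
{"api": "arm_command", "payload": {
  "steps": [-0.005,-0.053,-0.004,0,-0.005,-0.053,-0.004,0,-0.005,-0.053,-0.004,0,-0.005,-0.053,-0.004,0,-0.005,-0.053,-0.004,0,-0.005,-0.053,-0.004,0,-0.005,-0.053,-0.004,0,-0.005,-0.053,-0.004,0,-0.005,-0.053,-0.004,0]
}}

```text
clock: 3.48
position: [479.2, -148.2, 635.2]
ee_rot: [0.751, -0.661, -0.0, 0.0]
contact_force: [-0.0, -1.2, 0.9]
gripper_width: -0.1
grasp_force: 0.0
```

```bash
python3 -c "
from h import *
st()"
```

```text
t 3.48 pos [ 479.2 -148.2  635.2] j [ 0.024  0.205  0.752 -0.    -2.118  0.103] F [-0.  -1.2  0.9] w -0.1
tx [ 0.127 -0.992 -0.   ] ty [-0.992 -0.127  0.   ] tz [-0.  0. -1.]
```

Call:
{"api": "arm_command", "payload": {
  "steps": [-0.0535,-0.001,-0.002,0,-0.0535,-0.001,-0.002,0,-0.0535,-0.001,-0.002,0,-0.0535,-0.001,-0.002,0,-0.0535,-0.001,-0.002,0,-0.0535,-0.001,-0.002,0,-0.0535,-0.001,-0.002,0,-0.0535,-0.001,-0.002,0,-0.0535,-0.001,-0.002,0,-0.034,0.0385,-0.0025,0,-0.034,0.0385,-0.0025,0,-0.034,0.0385,-0.0025,0,-0.034,0.0385,-0.0025,0,-0.034,0.0385,-0.0025,0,-0.034,0.0385,-0.0025,0,-0.034,0.0385,-0.0025,0,-0.034,0.0385,-0.0025,0]
}}

```text
clock: 5.6
position: [84.1, 560.9, 673.6]
ee_rot: [0.751, -0.661, 0.0, 0.0]
contact_force: [-0.8, 1.4, 0.4]
gripper_width: 0.3
grasp_force: 0.0
```

```bash
python3 -c "
from h import *
st()"
```

```text
t 5.6 pos [ 84.1 560.9 673.6] j [ 1.708  0.466  1.278 -0.    -2.383 -1.58 ] F [-0.8  1.4  0.4] w 0.3
tx [ 0.127 -0.992  0.   ] ty [-0.992 -0.127  0.   ] tz [-0. -0. -1.]
```

Call:
{"api": "arm_command", "payload": {
  "steps": [-0.025,0,-0.03,0,-0.025,0,-0.03,0,-0.025,0,-0.03,0,-0.025,0,-0.03,0,-0.025,0,-0.03,0]
}}

```text
clock: 6.22
position: [57.8, 584.0, 688.5]
ee_rot: [0.75, -0.66, -0.021, -0.039]
contact_force: [-0.6, -0.4, 0.8]
gripper_width: -0.1
grasp_force: 0.0
```

```bash
python3 -c "
from h import *
st()"
```

```text
t 6.22 pos [ 57.8 584.  688.5] j [ 1.767  0.517  1.407  0.053 -2.381 -1.601] F [-0.6 -0.4  0.8] w -0.1
tx [ 0.127 -0.988 -0.082] ty [-0.992 -0.125 -0.031] tz [ 0.02   0.086 -0.996]
```

Call:
{"api": "arm_command", "payload": {
  "steps": [-0.04,0,-0.04,0,-0.04,0,-0.04,0,-0.04,0,-0.04,0,-0.04,0,-0.04,0,-0.04,0,-0.04,0,-0.04,0,-0.04,0,-0.04,0,-0.04,0,-0.04,0,-0.04,0,-0.04,0,-0.04,0,-0.04,0,-0.04,0]
}}

```text
clock: 7.48
position: [-16.3, 622.0, 739.9]
ee_rot: [0.738, -0.648, -0.098, -0.158]
contact_force: [0.5, 0.1, -0.6]
gripper_width: 0.2
grasp_force: 0.0
```

```bash
python3 -c "
from h import *
st()"
```

```text
t 7.47 pos [-16.3 622.  739.9] j [ 1.944  0.487  1.407  0.228 -2.153 -1.657] F [ 0.5  0.1 -0.6] w 0.2
tx [ 0.14  -0.926 -0.35 ] ty [-0.988 -0.109 -0.107] tz [ 0.061  0.361 -0.931]
```

The lean now grows: 21° at azimuth 80°. I'll fit a full kinematic model so I can steer its direction and check the final pose.

```bash
cat > k.py <<'E'
from h import *
from scipy.optimize import least_squares
LO=np.array([-3.14,-1.21,-1.07,-3.16,-2.99,-3.1]);HI=np.array([3.14,2.06,1.41,2.05,-.16,3.1])
# params: h,d,lat split (l1 at shoulder/forearm, l2 at wrist), s4
def fk(q,d=300.,s4=1,l1=160.,C=np.eye(3),w=0.,h0=-137.4,L2=564.8,L3=422.8):
    R1=R.from_euler('z',q[0]);Rf=R1*R.from_euler('y',q[1]-q[2]);R4=Rf*R.from_euler('x',s4*q[3]);R5=R4*R.from_euler('y',-q[4]-np.pi/2)
    # R5: at down pose identity-tilt; approach = -z
    p=R1.apply([L2*np.sin(q[1]),-l1,h0+d+L2*np.cos(q[1])])+Rf.apply([L3,0,0])+R4.apply([0,-(160-l1),0])+R5.apply([w,0,-d])
    return p,R5*R.from_euler('z',q[5])*R.from_matrix(C)
E
python3 - <<'E'
from k import *
D=[([-1.033,.385,.008,0,-1.194,-.259],[172,-600.8,231.3],[-.139,.990,0,0]),
([.024,.205,.752,0,-2.118,.103],[479.2,-148.2,635.2],[.751,-.661,0,0]),
([1.767,.517,1.407,.053,-2.381,-1.601],[57.8,584,688.5],[.75,-.66,-.021,-.039])]
s=read_state();D.append((s['joints'],s['position'],s['ee_rot']))
q,p,o=D[1];C=(fk(q)[1].inv()*R.from_quat(o)).as_matrix();print(C.round(2))
for s4 in(1,-1):
    print(s4,[round(np.degrees((fk(q,s4=s4,C=C)[1].inv()*R.from_quat(o)).magnitude()),2) for q,p,o in D])
    f=lambda x:np.concatenate([fk(q,x[0],s4,x[1],C)[0]-p for q,p,o in D])
    r=least_squares(f,[300,100]);print(r.x,f(r.x).reshape(-1,3).round(1).tolist())
E
```

```text
[[ 0. -1.  0.]
 [-1. -0. -0.]
 [ 0. -0. -1.]]
1 [np.float64(0.01), np.float64(0.0), np.float64(6.02), np.float64(26.09)]
[102.05650198 173.77798625] [[0.6, -0.9, -0.9], [0.6, -0.3, 0.3], [-12.3, -11.4, -5.5], [-53.2, -58.0, -33.1]]
-1 [np.float64(0.01), np.float64(0.0), np.float64(0.12), np.float64(0.02)]
[295.24568256   1.28957954] [[0.6, -0.9, -0.9], [0.5, -0.3, 0.3], [-0.1, 0.5, 0.0], [-0.2, -0.1, 0.1]]
```

```bash
cat >> k.py <<'E'
CC=np.array([[0,-1,0],[-1,0,0],[0,0,-1.]])
F=lambda q:fk(q,295.2,-1,0.,CC)
def ik(p,o,q0,w=300.):
    def f(q):
        a,b=F(q);return np.r_[a-p,w*(b*o.inv()).as_rotvec(),0.01*(q-q0)]
    return least_squares(f,np.clip(q0,LO+1e-3,HI-1e-3),bounds=(LO,HI)).x
def push(q,row,n,w):
    for _ in range(n):
        p,o=F(q);q=ik(p+o.apply(np.array(row[:3])*1000),o*R.from_euler('z',row[3]),q,w)
    return q
def lean(o):
    t=o.as_matrix()[:,2];return np.degrees(np.arccos(-t[2])).round(1),np.degrees(np.arctan2(t[1],t[0])).round(1)
EX=np.array([-.1256,.992,0]);EY=np.array([-.992,-.1256,0]);O=np.array([545.8,112.6,0])
S2W=lambda x,y,z:O+EX*x+EY*y+np.array([0,0,z])
def target(L):
    L=np.radians(L);tz=EX*np.sin(L)-np.array([0,0,np.cos(L)]);return R.from_matrix(np.c_[np.cross(EY,tz),EY,tz])
E
python3 - <<'E'
from k import *
np.set_printoptions(precision=2,suppress=True)
s=read_state();qn=np.array(s['joints'])
q0=np.array([1.767,.517,1.407,.053,-2.381,-1.601])
for w in(100,300,600,1000,2000):
    q=push(q0,[-.04,0,-.04,0],10,w);print(w,q,F(q)[0],lean(F(q)[1]))
print('actual',qn,F(qn)[0],lean(F(qn)[1]))
# final pose IK from interpolated path
o=target(47);q=np.array([.3,.2,.6,-1,-1.6,0])
for q00 in([.3,.2,.3,-1,-1.6,-1.5],[.3,.2,.3,1,-1.6,-1.5],[.3,.2,.3,1,-1.6,0],[.3,.2,.3,1,-1.6,1.5]):
    for P in(S2W(-80,97,200),S2W(24,97,195)):
        q=ik(P,o,np.array(q00));e=F(q);print(q,np.linalg.norm(e[0]-P).round(2),lean(e[1]))
E
```

```text
100 [ 2.34  0.24  1.26  0.98 -1.24 -1.73] [ -65.31  527.7  1137.65] (np.float64(90.2), np.float64(82.4))
300 [ 2.14  0.34  1.37  0.58 -1.73 -1.64] [-34.78 595.98 929.85] (np.float64(55.7), np.float64(82.0))
600 [ 1.95  0.48  1.41  0.23 -2.15 -1.66] [-16.19 618.09 746.37] (np.float64(22.3), np.float64(80.8))
1000 [ 1.9   0.53  1.41  0.13 -2.27 -1.68] [-11.67 619.46 693.98] (np.float64(11.3), np.float64(79.4))
2000 [ 1.88  0.55  1.41  0.08 -2.33 -1.69] [ -9.84 619.75 672.33] (np.float64(6.6), np.float64(77.7))
actual [ 1.94  0.49  1.41  0.23 -2.15 -1.66] [-16.46 621.61 740.18] (np.float64(21.5), np.float64(80.4))
[-0.16  0.33 -0.13 -0.79 -1.45  0.53] 0.0 (np.float64(47.0), np.float64(97.2))
[ 0.03  0.28 -0.21 -0.85 -1.31  0.43] 0.0 (np.float64(47.0), np.float64(97.2))
[-0.16  0.33 -0.13 -0.79 -1.45  0.53] 0.0 (np.float64(47.0), np.float64(97.2))
[ 0.03  0.28 -0.21 -0.85 -1.31  0.43] 0.0 (np.float64(47.0), np.float64(97.2))
[-0.16  0.33 -0.13 -0.79 -1.45  0.53] 0.0 (np.float64(47.0), np.float64(97.2))
[ 0.03  0.28 -0.21 -0.85 -1.31  0.43] 0.0 (np.float64(47.0), np.float64(97.2))
[-0.16  0.33 -0.13 -0.79 -1.45  0.53] 0.0 (np.float64(47.0), np.float64(97.2))
[ 0.03  0.28 -0.21 -0.85 -1.31  0.43] 0.0 (np.float64(47.0), np.float64(97.2))
```

```bash
cat > s.py <<'E'
from k import *
np.set_printoptions(precision=3,suppress=True)
q0=np.array(read_state()['joints']);tz=target(47).as_matrix()[:,2]
best=[]
rng=np.random.default_rng(0)
from multiprocessing import Pool
def ev(row):
    q=push(q0,np.r_[row,0],14,600.);p,o=F(q);return np.degrees(np.arccos(np.clip(o.as_matrix()[:,2]@tz,-1,1))),row,q,p,lean(o)
if __name__=='__main__':
    c=[]
    for i in range(150):
        v=rng.normal(size=3);v[2]=-abs(v[2]);v*=.055/np.linalg.norm(v);c.append(v)
    with Pool() as P: r=P.map(ev,c)
    r.sort(key=lambda t:t[0])
    for t in r[:6]:print(*t)
E
time timeout 400 python3 s.py
```

```text
4.645540623743813 [-0.042  0.031 -0.016] [ 2.493  0.651  1.37   0.575 -1.713 -2.073] [-406.912  676.562  739.186] (np.float64(44.1), np.float64(92.1))
4.664277468358163 [-0.046  0.027 -0.014] [ 2.411  0.657  1.378  0.546 -1.673 -2.014] [-366.155  716.497  738.013] (np.float64(45.1), np.float64(91.3))
4.671074154731266 [-0.042  0.028 -0.022] [ 2.518  0.582  1.361  0.61  -1.767 -2.05 ] [-372.755  634.171  782.43 ] (np.float64(44.8), np.float64(91.4))
4.918491270559574 [-0.048  0.025 -0.007] [ 2.324  0.722  1.393  0.496 -1.599 -1.98 ] [-349.784  784.539  695.931] (np.float64(45.1), np.float64(90.9))
5.067262763103929 [-0.046  0.023 -0.021] [ 2.425  0.575  1.37   0.579 -1.733 -1.978] [-321.418  668.832  789.722] (np.float64(46.0), np.float64(90.4))
5.134951226560141 [-0.036  0.033 -0.026] [ 2.657  0.564  1.348  0.662 -1.846 -2.138] [-420.178  560.954  788.125] (np.float64(43.2), np.float64(92.4))
real	0m4.704s
user	0m16.867s
sys	0m0.092s
```

```bash
cat > s2.py <<'E'
from k import *
from s import q0,tz
np.set_printoptions(precision=3,suppress=True)
from multiprocessing import Pool
def ev(c):
    q=push(q0,np.r_[c[0],0],6,600.);pm=F(q)[0];q=push(q,np.r_[c[1],0],12,600.);p,o=F(q)
    e=np.degrees(np.arccos(np.clip(o.as_matrix()[:,2]@tz,-1,1)))
    pen=sum(max(0,-100-x)*.05 for x in(p[0],pm[0]))+sum(max(0,x-760)*.05 for x in(p[1],pm[1]))+max(0,600-p[2])*.05+max(0,600-pm[2])*.05
    return e+pen,e,c,q,pm,p,lean(o)
if __name__=='__main__':
    rng=np.random.default_rng(1);c=[]
    for i in range(1200):
        v=rng.normal(size=(2,3));v*=.055/np.linalg.norm(v,axis=1,keepdims=True);c.append(v)
    with Pool() as P: r=P.map(ev,c)
    r.sort(key=lambda t:t[0])
    for t in r[:5]:print(*t)
E
time timeout 500 python3 s2.py
```

```text
9.772496679114287 9.422384734716378 [[-0.004  0.014 -0.053]
 [-0.028 -0.012 -0.046]] [ 3.095  0.042  1.226  1.288 -2.25  -1.843] [-107.002  429.109  852.305] [-18.007 266.324 975.669] (np.float64(48.4), np.float64(84.6))
10.233506388348767 10.233506388348767 [[ 0.012  0.012 -0.052]
 [-0.053 -0.015  0.004]] [ 1.882  0.523  1.41   0.298 -1.721 -1.587] [-85.592 373.017 863.037] [ 12.692 740.378 794.142] (np.float64(44.5), np.float64(83.3))
11.198342230624885 11.198342230624885 [[-0.042 -0.009 -0.034]
 [-0.008  0.002 -0.054]] [ 3.14   0.189  1.41   1.386 -2.306 -1.775] [ -9.67  624.322 795.228] [-72.532 244.664 963.864] (np.float64(47.4), np.float64(81.9))
11.225307533867465 7.1823943955731195 [[ 0.008  0.029 -0.046]
 [-0.036 -0.01  -0.04 ]] [ 2.759  0.137  1.284  0.938 -2.129 -1.854] [-180.858  402.644  839.155] [-78.285 351.021 952.374] (np.float64(46.4), np.float64(87.4))
11.33228720677776 11.33228720677776 [[-0.048  0.007 -0.026]
 [-0.034 -0.01  -0.042]] [ 2.409  0.197  1.325  0.745 -1.903 -1.714] [-92.97  666.669 764.521] [-45.679 453.699 965.678] (np.float64(53.7), np.float64(85.3))
real	0m37.790s
user	2m28.853s
sys	0m0.088s
```

Call:
{"api": "arm_command", "payload": {
  "steps": [0.012,0.012,-0.052,0,0.012,0.012,-0.052,0,0.012,0.012,-0.052,0,0.012,0.012,-0.052,0,0.012,0.012,-0.052,0,0.012,0.012,-0.052,0,-0.053,-0.015,0.004,0,-0.053,-0.015,0.004,0,-0.053,-0.015,0.004,0,-0.053,-0.015,0.004,0,-0.053,-0.015,0.004,0,-0.053,-0.015,0.004,0]
}}

```text
clock: 8.98
position: [-23.9, 589.2, 790.6]
ee_rot: [0.724, -0.646, -0.162, -0.18]
contact_force: [-0.5, 0.5, 0.2]
gripper_width: -0.2
grasp_force: 0.0
```

```bash
python3 -c "
from k import *
s,M=st();print(lean(R.from_matrix(M)))
q=s['joints']
for n in(5,6,7,8):
  for row in([-.053,-.015,.004,0],[-.053,.0,.004,0],[-.053,.015,.004,0]):
    x=push(q,row,n,600.);print(n,row[1],x,F(x)[0],lean(F(x)[1]))
"
```

```text
t 8.97 pos [-23.9 589.2 790.6] j [ 1.977  0.406  1.407  0.216 -2.105 -1.71 ] F [-0.5  0.5  0.2] w -0.2
tx [ 0.112 -0.877 -0.468] ty [-0.994 -0.1   -0.052] tz [-0.002  0.471 -0.882]
(np.float64(28.1), np.float64(90.2))
5 -0.015 [ 1.831  0.529  1.41   0.167 -1.833 -1.626] [ 17.826 730.548 750.845] (np.float64(36.3), np.float64(89.1))
5 0.0 [ 1.944  0.537  1.41   0.226 -1.842 -1.703] [-48.903 727.07  751.301] (np.float64(36.0), np.float64(89.8))
5 0.015 [ 2.054  0.551  1.41   0.283 -1.846 -1.781] [-115.796  721.421  749.013] (np.float64(35.9), np.float64(90.5))
6 -0.015 [ 1.813  0.547  1.41   0.164 -1.781 -1.615] [ 25.263 753.117 746.249] (np.float64(38.2), np.float64(88.9))
6 0.0 [ 1.942  0.557  1.41   0.232 -1.792 -1.704] [-53.28  749.339 746.597] (np.float64(37.8), np.float64(89.8))
6 0.015 [ 2.066  0.575  1.41   0.296 -1.796 -1.794] [-132.005  742.439  743.349] (np.float64(37.7), np.float64(90.7))
7 -0.015 [ 1.797  0.564  1.41   0.161 -1.731 -1.605] [ 32.403 773.805 743.019] (np.float64(40.1), np.float64(88.7))
7 0.0 [ 1.94   0.575  1.41   0.238 -1.743 -1.706] [-57.471 769.856 743.173] (np.float64(39.7), np.float64(89.8))
7 0.015 [ 2.078  0.596  1.41   0.31  -1.746 -1.806] [-147.531  761.665  738.886] (np.float64(39.6), np.float64(91.0))
8 -0.015 [ 1.782  0.578  1.41   0.16  -1.682 -1.597] [ 39.251 792.642 741.207] (np.float64(42.0), np.float64(88.4))
8 0.0 [ 1.939  0.591  1.41   0.245 -1.695 -1.708] [-61.485 788.648 741.075] (np.float64(41.6), np.float64(89.8))
8 0.015 [ 2.089  0.615  1.41   0.324 -1.698 -1.818] [-162.398  779.129  735.699] (np.float64(41.5), np.float64(91.2))
```

```bash
python3 -c "
from k import *
s=read_state();q=s['joints'];np.set_printoptions(precision=2,suppress=True)
for n in(5,8):
  for row in([-.05,.0,-.015,0],[-.05,-.01,-.015,0],[-.05,.015,-.015,0],[-.045,0,-.03,0],[-.045,.015,-.03,0],[-.05,.02,-.025,0]):
    x=push(q,row,n,600.);print(n,row,F(x)[0],lean(F(x)[1]))
"
```

```text
5 [-0.05, 0.0, -0.015, 0] [-47.13 659.33 798.4 ] (np.float64(37.0), np.float64(89.7))
5 [-0.05, -0.01, -0.015, 0] [ -3.33 661.97 798.34] (np.float64(37.1), np.float64(89.2))
5 [-0.05, 0.015, -0.015, 0] [-112.93  653.73  796.15] (np.float64(36.9), np.float64(90.5))
5 [-0.045, 0, -0.03, 0] [-44.69 599.05 832.02] (np.float64(37.4), np.float64(89.7))
5 [-0.045, 0.015, -0.03, 0] [-109.75  593.48  829.84] (np.float64(37.3), np.float64(90.4))
5 [-0.05, 0.02, -0.025, 0] [-133.39  618.62  816.77] (np.float64(37.7), np.float64(90.7))
8 [-0.05, 0.0, -0.015, 0] [-59.12 684.44 815.69] (np.float64(42.7), np.float64(89.7))
8 [-0.05, -0.01, -0.015, 0] [  6.71 687.92 816.15] (np.float64(43.0), np.float64(88.7))
8 [-0.05, 0.015, -0.015, 0] [-157.86  675.16  810.32] (np.float64(42.6), np.float64(91.2))
8 [-0.045, 0, -0.03, 0] [-55.7  591.12 865.12] (np.float64(43.2), np.float64(89.6))
8 [-0.045, 0.015, -0.03, 0] [-152.75  582.    859.84] (np.float64(43.1), np.float64(91.2))
8 [-0.05, 0.02, -0.025, 0] [-187.64  618.77  841.47] (np.float64(43.9), np.float64(91.8))
```

Call:
{"api": "arm_command", "payload": {
  "steps": [-0.05,0.004,-0.015,0,-0.05,0.004,-0.015,0,-0.05,0.004,-0.015,0,-0.05,0.004,-0.015,0,-0.05,0.004,-0.015,0,-0.05,0.004,-0.015,0,-0.05,0.004,-0.015,0,-0.05,0.004,-0.015,0,-0.05,0.004,-0.015,0,-0.05,0.004,-0.015,0]
}}

```text
clock: 10.22
position: [-98.6, 694.7, 826.1]
ee_rot: [0.687, -0.613, -0.26, -0.289]
contact_force: [0.2, -0.8, -0.1]
gripper_width: -0.0
grasp_force: 0.0
```

```bash
python3 -c "
from k import *
s,M=st();print(lean(R.from_matrix(M)))
"
```

```text
t 10.22 pos [-98.6 694.7 826.1] j [ 2.08   0.478  1.407  0.361 -1.754 -1.76 ] F [ 0.2 -0.8 -0.1] w -0.0
tx [ 0.113 -0.692 -0.713] ty [-0.994 -0.081 -0.079] tz [-0.003  0.717 -0.697]
(np.float64(45.8), np.float64(90.3))
```

Lean is 45.8° at azimuth 90°, about 7° off the shelf normal, which is good enough. Now I'll plan the route to in front of the lip at constant orientation.

```bash
cat > path.py <<'E'
from k import *
np.set_printoptions(precision=2,suppress=True)
def plan(W,step=55.):
    s=read_state();q=np.array(s['joints']);o=R.from_quat(s['ee_rot']);p=np.array(s['position'])
    for w in W:
        w=np.array(w,float);n=int(np.ceil(np.linalg.norm(w-p)/step));d=(w-p)/n;mx=0
        for i in range(n):
            a=ik(p+d*(i+1),o,q);mx=max(mx,(abs(a-q)*8/np.array([2.79,2.79,3.14,3.14,3.14,3.14])).max());q=a
        e=np.linalg.norm(F(q)[0]-w);print(n,'rows tool m',(o.inv().apply(d)/1000).round(4).tolist(),'to',w,'q',q,'speed frac',mx.round(2),'err',e.round(1));p=w
E
python3 - <<'E'
from path import *
D=S2W(-80,97,178);print(D)
plan([(250,450,800),(470,150,680),(470,-80,550),(D[0],D[1]-40,300),D,S2W(16,97,178),S2W(16,97,205)])
E
```

```text
[459.62  21.06 178.  ]
8 rows tool m [0.0284, -0.0406, -0.0198] to [250. 450. 800.] q [ 1.22 -0.01  0.81 -0.25 -1.62 -1.22] speed frac 0.91 err 0.0
8 rows tool m [0.0397, -0.0231, -0.0165] to [470. 150. 680.] q [ 0.08  0.1   0.77 -0.89 -1.97 -0.45] speed frac 0.48 err 0.0
5 rows tool m [0.0504, 0.0058, -0.0149] to [470. -80. 550.] q [-0.37  0.19  0.57 -0.88 -2.1   0.07] speed frac 0.3 err 0.0
5 rows tool m [0.027, 0.005, 0.0436] to [459.62 -18.94 300.  ] q [-0.24  0.21 -0.02 -0.77 -1.58  0.44] speed frac 0.38 err 0.0
3 rows tool m [0.0198, 0.0021, 0.0379] to [459.62  21.06 178.  ] q [-0.17  0.32 -0.2  -0.81 -1.33  0.6 ] speed frac 0.22 err 0.0
2 rows tool m [-0.0336, 0.0021, 0.0342] to [447.57 116.29 178.  ] q [ 0.02  0.26 -0.27 -0.88 -1.2   0.5 ] speed frac 0.27 err 0.0
1 rows tool m [-0.0192, -0.0021, -0.0188] to [447.57 116.29 205.  ] q [ 0.02  0.22 -0.25 -0.86 -1.24  0.45] speed frac 0.14 err 0.0
```

Call:
{"api": "arm_command", "payload": {
  "steps": [0.0162,-0.0232,-0.0113,0,0.0162,-0.0232,-0.0113,0,0.0162,-0.0232,-0.0113,0,0.0162,-0.0232,-0.0113,0,0.0162,-0.0232,-0.0113,0,0.0162,-0.0232,-0.0113,0,0.0162,-0.0232,-0.0113,0,0.0162,-0.0232,-0.0113,0,0.0162,-0.0232,-0.0113,0,0.0162,-0.0232,-0.0113,0,0.0162,-0.0232,-0.0113,0,0.0162,-0.0232,-0.0113,0,0.0162,-0.0232,-0.0113,0,0.0162,-0.0232,-0.0113,0]
}}

```text
clock: 11.98
position: [251.1, 449.1, 801.0]
ee_rot: [0.688, -0.613, -0.26, -0.29]
contact_force: [0.7, -1.3, -0.4]
gripper_width: -0.4
grasp_force: 0.0
```

```bash
python3 - <<'E'
from path import *
s,M=st();print(lean(R.from_matrix(M)))
plan([(470,150,680),(470,-80,550),(460,-20,300)],50)
E
```

```text
t 11.97 pos [251.1 449.1 801. ] j [ 1.218 -0.013  0.814 -0.253 -1.628 -1.22 ] F [ 0.7 -1.3 -0.4] w -0.4
tx [ 0.113 -0.692 -0.713] ty [-0.994 -0.081 -0.08 ] tz [-0.002  0.717 -0.697]
(np.float64(45.8), np.float64(90.2))
8 rows tool m [0.0398, -0.023, -0.0163] to [470. 150. 680.] q [ 0.084  0.099  0.77  -0.888 -1.97  -0.45 ] speed frac 0.48 err 0.0
6 rows tool m [0.042, 0.0048, -0.0124] to [470. -80. 550.] q [-0.37   0.189  0.571 -0.883 -2.098  0.075] speed frac 0.25 err 0.0
6 rows tool m [0.0226, 0.0042, 0.0362] to [460. -20. 300.] q [-0.241  0.208 -0.022 -0.769 -1.581  0.445] speed frac 0.32 err 0.0
```

Call:
{"api": "arm_command", "payload": {
  "steps": [0.0398,-0.023,-0.0163,0,0.0398,-0.023,-0.0163,0,0.0398,-0.023,-0.0163,0,0.0398,-0.023,-0.0163,0,0.0398,-0.023,-0.0163,0,0.0398,-0.023,-0.0163,0,0.0398,-0.023,-0.0163,0,0.0398,-0.023,-0.0163,0,0.042,0.0048,-0.0124,0,0.042,0.0048,-0.0124,0,0.042,0.0048,-0.0124,0,0.042,0.0048,-0.0124,0,0.042,0.0048,-0.0124,0,0.042,0.0048,-0.0124,0]
}}

```text
clock: 13.72
position: [469.7, -80.7, 549.2]
ee_rot: [0.688, -0.614, -0.259, -0.289]
contact_force: [0.6, -0.3, -0.6]
gripper_width: -0.3
grasp_force: 0.0
```

Call:
{"api": "arm_command", "payload": {
  "steps": [0.0226,0.0042,0.0362,0,0.0226,0.0042,0.0362,0,0.0226,0.0042,0.0362,0,0.0226,0.0042,0.0362,0,0.0226,0.0042,0.0362,0,0.0226,0.0042,0.0362,0]
}}

```text
clock: 14.48
position: [459.3, -19.9, 298.4]
ee_rot: [0.688, -0.613, -0.259, -0.289]
contact_force: [0.3, 0.6, -0.6]
gripper_width: 0.3
grasp_force: 0.0
```

```bash
python3 - <<'E'
from path import *
s,M=st();print(lean(R.from_matrix(M)))
cv2.imwrite('pics/w1.png',cv2.cvtColor(get_image('wrist'),cv2.COLOR_RGB2BGR));c=get_calibration('wrist');print(c)
# predicted pixels of rocker front edge for y centres & lip
for y in(80,97,114):print(y,proj('wrist',[S2W(16,y-22,211),S2W(16,y+22,211),S2W(14,y-30,226),S2W(14,y+30,226),S2W(0,y,274)]).round(0).tolist())
plan([S2W(-80,97,178)],40)
E
```

```text
t 14.47 pos [459.3 -19.9 298.4] j [-0.243  0.211 -0.026 -0.766 -1.576  0.451] F [ 0.3  0.6 -0.6] w 0.3
tx [ 0.113 -0.695 -0.71 ] ty [-0.994 -0.081 -0.08 ] tz [-0.002  0.715 -0.699]
(np.float64(45.6), np.float64(90.1))
{'camera_matrix': array([[302.385,   0.   , 272.23 ],
       [  0.   , 302.385, 210.805],
       [  0.   ,   0.   ,   1.   ]]), 'k1': 0.010174859780904556, 'cam_to_world': array([[  -0.994,   -0.098,   -0.041,  465.28 ],
       [  -0.08 ,    0.441,    0.894, -174.75 ],
       [  -0.069,    0.892,   -0.447,  337.04 ],
       [   0.   ,    0.   ,    0.   ,    1.   ]])}
80 [[238.0, 226.0], [280.0, 228.0], [229.0, 238.0], [287.0, 241.0], [251.0, 283.0]]
97 [[254.0, 227.0], [296.0, 229.0], [245.0, 239.0], [303.0, 242.0], [270.0, 284.0]]
114 [[270.0, 227.0], [312.0, 229.0], [261.0, 240.0], [320.0, 243.0], [289.0, 285.0]]
4 rows tool m [0.0139, 0.0005, 0.027] to [459.624  21.057 178.   ] q [-0.17   0.321 -0.197 -0.812 -1.338  0.596] speed frac 0.16 err 0.0
```

View pics/w1.png

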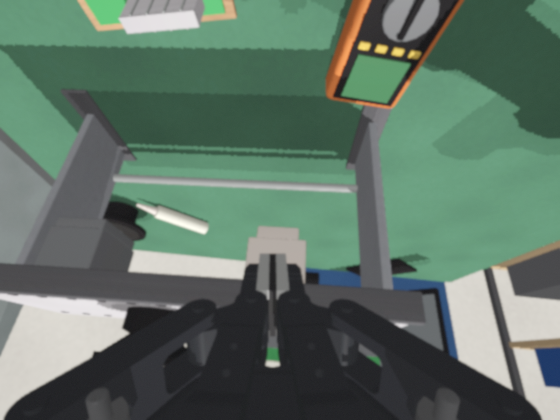

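The wrist view is upside down. It shows the pale rocker at columns 257–298 (row ~228) and its box at 247–306, so the switch centre is at y ≈ +98 to 99, matching the prediction. Going down in front and then in below it.

Call:
{"api": "arm_command", "payload": {
  "steps": [0.0139,0.0005,0.027,0,0.0139,0.0005,0.027,0,0.0139,0.0005,0.027,0,0.0139,0.0005,0.027,0,0,0,0,0]
}}

```text
clock: 15.15
position: [462.8, 18.7, 183.6]
ee_rot: [0.687, -0.614, -0.261, -0.288]
contact_force: [-0.2, -0.1, 1.2]
gripper_width: 0.1
grasp_force: 0.0
```

```bash
python3 - <<'E'
from path import *
s,M=st()
plan([S2W(-30,98,178),S2W(15,98,178),S2W(15,98,179)],25)
E
```

```text
t 15.15 pos [462.8  18.7 183.6] j [-0.175  0.321 -0.185 -0.807 -1.345  0.595] F [-0.2 -0.1  1.2] w 0.1
tx [ 0.111 -0.693 -0.712] ty [-0.994 -0.082 -0.075] tz [-0.006  0.716 -0.698]
3 rows tool m [-0.0111, 0.0022, 0.0137] to [452.352  70.531 178.   ] q [-0.075  0.284 -0.243 -0.845 -1.267  0.55 ] speed frac 0.1 err 0.0
2 rows tool m [-0.0158, 0.001, 0.016] to [446.7   115.171 178.   ] q [ 0.015  0.259 -0.272 -0.873 -1.206  0.499] speed frac 0.13 err 0.0
1 rows tool m [-0.0007, -0.0001, -0.0007] to [446.7   115.171 179.   ] q [ 0.015  0.257 -0.271 -0.873 -1.207  0.497] speed frac 0.01 err 0.0
```

Call:
{"api": "arm_command", "payload": {
  "steps": [-0.0111,0.0022,0.0137,0,-0.0111,0.0022,0.0137,0,-0.0111,0.0022,0.0137,0,-0.0158,0.001,0.016,0,-0.0158,0.001,0.016,0,0,0,0,0]
}}

```text
clock: 15.9
position: [446.5, 116.7, 179.5]
ee_rot: [0.689, -0.612, -0.26, -0.289]
contact_force: [0.5, -0.4, -0.2]
gripper_width: -0.2
grasp_force: 0.0
```

```bash
python3 - <<'E'
from path import *
s,M=st();d=s['position']-O;print('shelf',d@EX,d@EY,d[2])
E
```

```text
t 15.9 pos [446.5 116.7 179.5] j [ 0.014  0.259 -0.272 -0.874 -1.204  0.505] F [ 0.5 -0.4 -0.2] w -0.2
tx [ 0.116 -0.693 -0.711] ty [-0.993 -0.084 -0.08 ] tz [-0.004  0.716 -0.698]
shelf 16.579117212605404 98.03367950972891 179.53475398480126
```

Call:
{"api": "arm_command", "payload": {
  "steps": [-0.0028,-0.0003,-0.0028,0,-0.0028,-0.0003,-0.0028,0,-0.0028,-0.0003,-0.0028,0,0,0,0,0]
}}

```text
clock: 16.4
position: [447.5, 114.7, 191.2]
ee_rot: [0.688, -0.613, -0.259, -0.289]
contact_force: [0.1, -0.6, -0.6]
gripper_width: -0.1
grasp_force: 0.0
```

Call:
{"api": "arm_command", "payload": {
  "steps": [-0.0021,-0.0002,-0.0021,0,0,0,0,0]
}}

```text
clock: 16.65
position: [447.3, 114.8, 193.9]
ee_rot: [0.688, -0.613, -0.26, -0.289]
contact_force: [-0.0, -0.4, 1.6]
gripper_width: -0.2
grasp_force: 0.0
```

Call:
{"api": "arm_command", "payload": {
  "steps": [-0.0021,-0.0002,-0.0021,0,0,0,0,0]
}}

```text
clock: 16.9
position: [447.2, 114.9, 196.9]
ee_rot: [0.688, -0.613, -0.26, -0.289]
contact_force: [-0.2, -0.3, -0.6]
gripper_width: 0.2
grasp_force: 0.0
```

Call:
{"api": "arm_command", "payload": {
  "steps": [-0.0014,-0.0002,-0.0014,0,0,0,0,0]
}}

```text
clock: 17.15
position: [447.2, 114.9, 198.9]
ee_rot: [0.688, -0.613, -0.26, -0.289]
contact_force: [0.3, 0.7, 0.1]
gripper_width: 0.4
grasp_force: 0.0
```

Call:
{"api": "arm_command", "payload": {
  "steps": [-0.0014,-0.0002,-0.0014,0,0,0,0,0]
}}

```text
clock: 17.4
position: [447.1, 114.5, 200.3]
ee_rot: [0.688, -0.614, -0.26, -0.288]
contact_force: [1.0, -0.9, -2.1]
gripper_width: -0.2
grasp_force: 1.2
```

Call:
{"api": "arm_command", "payload": {
  "steps": [-0.0014,-0.0002,-0.0014,0,0,0,0,0]
}}

```text
clock: 17.65
position: [447.2, 114.0, 202.3]
ee_rot: [0.688, -0.614, -0.259, -0.288]
contact_force: [-0.2, -3.7, -4.5]
gripper_width: -0.5
grasp_force: 2.8
```

Contact with the front edge came at TCP z ≈ 200 (force down and outward, as expected). I'll keep lifting and watch the force.

Call:
{"api": "arm_command", "payload": {
  "steps": [-0.0014,-0.0002,-0.0014,0,-0.0014,-0.0002,-0.0014,0,0,0,0,0]
}}

```text
clock: 18.02
position: [447.4, 113.2, 206.2]
ee_rot: [0.688, -0.614, -0.259, -0.288]
contact_force: [-0.1, -7.5, -3.6]
gripper_width: -0.0
grasp_force: 4.0
```

Call:
{"api": "arm_command", "payload": {
  "steps": [-0.0014,-0.0002,-0.0014,0,-0.0014,-0.0002,-0.0014,0,0,0,0,0]
}}

```text
clock: 18.4
position: [447.4, 112.6, 209.8]
ee_rot: [0.688, -0.614, -0.258, -0.287]
contact_force: [0.3, -9.8, -4.5]
gripper_width: -0.3
grasp_force: 4.9
```

Call:
{"api": "arm_command", "payload": {
  "steps": [-0.0014,-0.0002,-0.0014,0,0,0,0,0]
}}

```text
clock: 18.65
position: [447.3, 112.4, 210.3]
ee_rot: [0.688, -0.615, -0.258, -0.287]
contact_force: [1.0, -7.9, -10.5]
gripper_width: 0.2
grasp_force: 6.7
```

Call:
{"api": "arm_command", "payload": {
  "steps": [-0.0007,0,-0.0007,0,0,0,0,0]
}}

```text
clock: 18.9
position: [447.2, 112.4, 210.5]
ee_rot: [0.687, -0.615, -0.258, -0.286]
contact_force: [2.2, -6.5, -14.1]
gripper_width: -0.0
grasp_force: 7.6
```

Call:
{"api": "arm_command", "payload": {
  "steps": [-0.0007,0,-0.0007,0,0,0,0,0]
}}

```text
clock: 19.15
position: [447.1, 112.3, 210.7]
ee_rot: [0.687, -0.616, -0.258, -0.286]
contact_force: [2.9, -6.2, -17.3]
gripper_width: 0.1
grasp_force: 8.5
```

```bash
python3 - <<'E'
from path import *
s,M=st();d=s['position']-O;print('shelf',d@EX,d@EY,d[2])
im=cv2.cvtColor(get_image('scene'),cv2.COLOR_RGB2BGR);wr=cv2.cvtColor(get_image('wrist'),cv2.COLOR_RGB2BGR)
A=cv2.resize(im[100:240,240:400],(480,420),interpolation=cv2.INTER_CUBIC)
B=cv2.resize(wr,(320,240));B=np.vstack([B,np.zeros((180,320,3),np.uint8)])
cv2.imwrite('pics/on.png',np.hstack([A,B]))
E
```

```text
t 19.15 pos [447.1 112.3 210.7] j [ 0.014  0.214 -0.24  -0.847 -1.25   0.433] F [  2.9  -6.2 -17.3] w 0.1
tx [ 0.108 -0.699 -0.707] ty [-0.994 -0.078 -0.075] tz [-0.003  0.711 -0.703]
shelf 12.109568057834647 97.95639634984576 210.6964698696899
```

View pics/on.png

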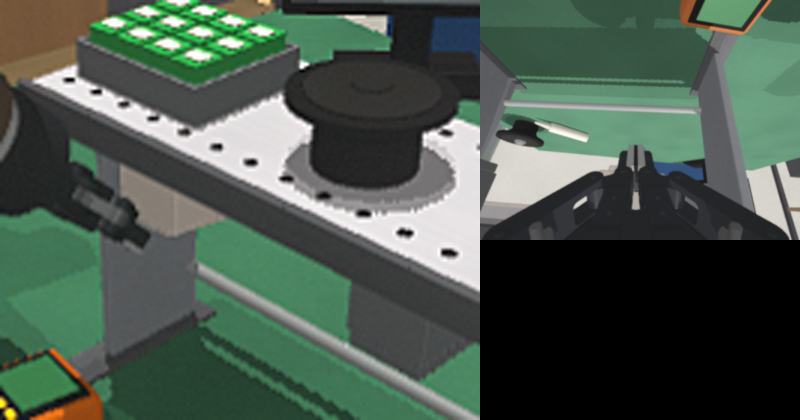

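The force climbs steeply (17 N) with no further travel after about 10 mm, so the rocker is on its hard stop. The picture shows the fingertip under the box front and the area beneath the shelf now brighter. Backing down and then out.

Call:
{"api": "arm_command", "payload": {
  "steps": [0.0028,0.0003,0.0028,0,0.0028,0.0003,0.0028,0,0.0028,0.0003,0.0028,0,0.0028,0.0003,0.0028,0,0.0028,0.0003,0.0028,0,0.0028,0.0003,0.0028,0,0.0028,0.0003,0.0028,0,0.0158,-0.001,-0.016,0,0.0158,-0.001,-0.016,0,0.0158,-0.001,-0.016,0,0.0158,-0.001,-0.016,0,0.0158,-0.001,-0.016,0,-0.0139,0,-0.027,0,-0.0139,0,-0.027,0,-0.0139,0,-0.027,0,-0.0139,0,-0.027,0]
}}

```text
clock: 21.25
position: [455.4, -35.6, 302.6]
ee_rot: [0.688, -0.613, -0.26, -0.289]
contact_force: [0.2, -0.8, -0.1]
gripper_width: 0.1
grasp_force: 0.0
```

```bash
python3 - <<'E'
from path import *
s,M=st();np.set_printoptions(suppress=True)
for y in(98,):print(proj('wrist',[S2W(16,y-22,211),S2W(16,y+22,211),S2W(16,y-22,221),S2W(88,y,211),S2W(14,y-30,226),S2W(14,y+30,226)]).round(0).tolist())
wr=cv2.cvtColor(get_image('wrist'),cv2.COLOR_RGB2BGR);sc=cv2.cvtColor(get_image('scene'),cv2.COLOR_RGB2BGR)
c=proj('wrist',[S2W(16,98,215)])[0].astype(int);print(c)
A=cv2.resize(wr[max(c[1]-70,0):c[1]+70,c[0]-70:c[0]+70],(400,400),interpolation=cv2.INTER_CUBIC)
B=cv2.resize(sc[110:240,220:350],(400,400),interpolation=cv2.INTER_CUBIC)
cv2.imwrite('pics/after.png',np.hstack([A,B]))
E
```

```text
t 21.25 pos [455.4 -35.6 302.6] j [-0.274  0.215 -0.012 -0.76  -1.606  0.466] F [ 0.2 -0.8 -0.1] w 0.1
tx [ 0.113 -0.694 -0.712] ty [-0.994 -0.081 -0.079] tz [-0.003  0.716 -0.698]
[[255.0, 226.0], [294.0, 228.0], [254.0, 234.0], [277.0, 249.0], [246.0, 237.0], [301.0, 240.0]]
[276 229]
```

View pics/after.png

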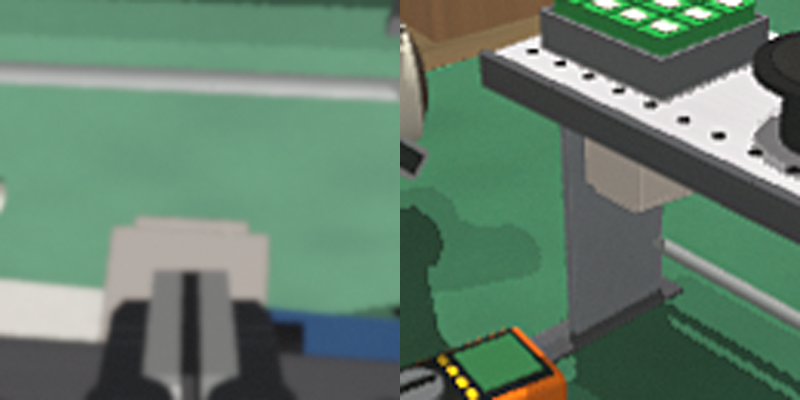

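The rocker front now shows only about 5 mm below the box (it was about 15 mm), and the floor under the shelf is lit. I'll take the hand farther away and hand in.

Call:
{"api": "arm_command", "payload": {
  "steps": [0,0,-0.04,0,0,0,-0.04,0,0,0,-0.04,0,0,0,-0.02,0,0,0,0,0,0,0,0,0]
}}

```text
clock: 22.1
position: [455.8, -134.8, 398.4]
ee_rot: [0.687, -0.613, -0.261, -0.289]
contact_force: [-0.1, -0.3, 0.1]
gripper_width: -0.2
grasp_force: 0.0
```

```bash
python3 -c "
from h import *
st();print(job_done())"
```

```text
t 22.1 pos [ 455.8 -134.8  398.4] j [-0.446  0.249  0.265 -0.75  -1.902  0.423] F [-0.1 -0.3  0.1] w -0.2
tx [ 0.112 -0.692 -0.713] ty [-0.994 -0.081 -0.077] tz [-0.005  0.717 -0.697]
the job is handed in; nothing more can be done
None
```

The rocker went up to its hard stop and the floor under the shelf is visibly brighter, so the lamp appears to be on; the only contact I felt was the fingertip on the rocker, the hand is clear, and the job was handed in at 22.1 s.

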